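# Make up two optics kits

## Robot

A 7-joint arm with a two-finger parallel gripper is mounted at the origin on the work surface. World frame = base frame: x ahead of the robot, y to its left, z up, the work surface at z = 0. Lengths are in m, angles in rad, forces in N, time in s.
With the tool pointing down it reaches from about 0.35 to 0.9 m from the base axis. Payload 8.1 kg.
Tool frame: the origin (TCP) lies between the finger pads; the fingertips stand 22 mm ahead of it and the grasp point (between the pads) lies 3 mm ahead of it (arm.tip_reach is the distance from the TCP to the fingertips, in m); z points along the fingers, y is the line along which they close (so a half turn about z gives the same grasp; the last joint's range is limited). The gripper opens to 92 mm and grips with 3 to 60 N. Pads are 19 mm wide; open, the fingers measure 130 mm over their backs; the gripper's body (75 mm by 190 mm) begins 47 mm behind the grasp point.
Start: joints at [1.096, 0.434, 0.025, 1.573, -0.012, 1.134, -0.075], TCP at [0.227, -0.582, 0.213] pointing down, gripper open.
Joint ranges: [-2.62, 2.62], [-0.44, 2.09], [-1.27, 1.32], [0.08, 2.57], [-1.32, 4.46], [0.12, 2], [-2.74, 2.74]. Speed limits (rad/s): [2.22, 2.22, 3.01, 3.01, 3.14, 3.14, 3.14].

## Interface

Orientations are given as a rotation vector (axis times angle).
In Python, from cell import telemetry, vision, job, arm gives the robot as it stands. The module is installed in compiled form; this text tells all that it offers.
- The arm moves only by the shell command python3 -m creep 'ROWS' [FORCE]. ROWS is text: rows parted by semicolons, each of 7 numbers parted by spaces: the finger opening in cm, from 0 to 9.18, then the shift along the tool's x, y, z in cm, then the turn, a rotation vector about the tool's x, y, z in degrees. A call has 1 to 5 rows; each row is the pose to reach, as a shift and turn from the pose commanded when the call began, along the tool's axes at that moment; what a row does not reach only later rows make up. A row lasts 1/8 s, in which the tool goes at most 62.5 mm and 10.7 degrees, less where a joint would pass 70% of its speed; a pose out of reach is approached as far as the arm can. A call with a gripper value outside its range is refused whole. The fingers move at their own pace and stop on an object; FORCE is the grip in N (left out, the last holds). Time passes only in rows, so rows that repeat a pose let the fingers close. It gives the time, the measured TCP pose, the force, the opening and the grip force at its end, in the units of the state.
- telemetry.observe(): the state, without advancing time (a new reading comes with each control period).
- vision.get_image(name): name is "side" or "top" or "wrist"; returns the picture (384x512x3 uint8, red, green, blue); there is no depth.
- vision.camera_info(name): a dict with "fov_y" (degrees; the focal length in pixels is half the picture's height over the tangent of half this angle, whatever the lens; pixels are square), "cx", "cy" (the principal point, pixels), "dist_coeffs" ([k1, k2, p1, p2, k3] as OpenCV has them; the pictures are not rectified), "extrinsics" (4x4, takes a point from camera to world coordinates). Camera axes: x right, y down, z forward; pixel columns grow to the right and rows downward; lengths in m; the calibration is good to about 2 mm. A picture is of the moment at which its call begins: read the wrist's pose just before it. camera_info takes no time and is no camera call; for the wrist camera it gives the pose at the moment of the call.
- job.sign_off(): hands the job in; it is judged then, once.
The state is a dict: "clock": time; "joints": joint angles; "dq": joint speeds; "joint_efforts": joint torques, N m; "position": TCP position; "ee_rot": TCP orientation; "force": force on the tool from outside, world axes, zero at the start; "ft_torque": the same for the moment, N m; "width": opening from 0.0 (shut) to 1.0 (fully open); "gripper_force": force on a finger pad.
Only numpy, scipy, OpenCV 4.12 (cv2) and the standard library are available. Lean on these libraries where they do the work, as an engineer would, in place of code of your own. Each camera call takes 0.05 s, during which the arm holds its last target. There are 200 camera calls.

## Task

Make up the two kits for the next setup: the brass mirror mount and the thick pillar post go in the two-pocket tray; the iris, the lens tube and the slim post go in the three-pocket tray. Set every part down, without dropping it, in a pocket of its own, flat on the pocket's floor and the same way up as it stands now. Leave the mirror stand, the loose knob and the clamping fork where they are.

Things in the scene. Friction and masses are not known exactly. Their poses are not given: they have to be found in the camera images.
- tray_two: Kit tray with two pockets, light grey plastic with a darker floor, fastened to the black breadboard, 141 x 72 mm, 10 mm high. Two square pockets 66 x 66 mm in a row along its x axis, centres at x = -34.5 and +34.5 mm, y = 0; all walls 3 mm thick and 10 mm high, pocket floor 3 mm above the origin. Origin: centre of its underside; z up. 
- tray_three: Kit tray with three pockets, the same plastic, fastened to the breadboard, 210 x 72 mm, 10 mm high. Three square pockets 66 x 66 mm in a row along its x axis, centres at x = -69, 0 and +69 mm, y = 0; walls and floor as in the two-pocket tray. Origin: centre of its underside; z up. 
- mirror_mount: Empty kinematic mirror mount, brass, loose, 0.22 kg, on its lower edge: two square plates 46 mm wide (y), 46 mm high, together 22 mm deep (x), dark round bore. Two adjuster knobs, 11 mm across, stand out of the back to x = -25 mm, at y = -16 (upper) and y = +16 mm (lower). Grip it across its width (along y), on the side edges. Origin: under the centre of the plates; z up.
- pillar_post: Thick pillar post, stainless steel, loose, 0.21 kg, standing: 25 mm in diameter, 50 mm tall, foot flange 32 mm in diameter and 6 mm high. Origin: centre of its underside; z up. 
- iris: Squat iris diaphragm, black, loose, 0.07 kg, lying flat: 40 mm in diameter, 22 mm tall, steel leaves with a small opening on top. A thin steel lever, 3 mm thick, sticks out sideways along its +x axis to 30 mm from the axis, 15 mm above the underside: grip along its y, clear of the lever. Origin: centre of its underside; z up. 
- lens_tube: Lens tube, grey plastic, loose, 0.06 kg, standing on end: 30 mm in diameter, 50 mm tall, a lens in its mouth. Origin: centre of its underside; z up. 
- slim_post: Slim post, stainless steel, loose, 0.12 kg, standing: 12.7 mm in diameter, 75 mm tall, on a disc foot 32 mm in diameter and 8 mm high. Origin: centre of its underside; z up. 
- mirror_stand: Bystander, loose: slotted steel stand, base 40 x 56 mm (x, y), gripping a round silver mirror 51 mm in diameter upright (facing along x); 62 mm tall in all. Origin: centre of its underside; z up. 
- adjuster_knob: Bystander, loose: knurled brass adjuster knob 22 mm in diameter, 14 mm high, its 6 mm screw pointing up to 30 mm. Origin: centre of its underside; z up. 
- clamp_fork: Bystander, loose: flat U-shaped steel clamping fork 60 x 34 mm, 9 mm thick, lying on the board. Origin: centre of its underside; z up. All stock and bystanders start on the breadboard, whose top is 12.7 mm above the table (z = 0.0127); the neighbours' centres are at least about 80 mm apart.
Things that resemble listed ones, but are neither listed nor needed, are in the scene too. What is shaped like the pillar_post but purple or red is not meant.

How it is judged:
At the end, for the whole second after the job is handed in: Mount and thick post in the two-pocket tray, iris, lens tube and slim post in the three-pocket tray, one part a pocket, any order: within 20 mm of the pocket's centre in x and y, underside within 2.5 mm of its floor, tilt under 0.1 rad, at rest. Nothing dropped; bystanders within 10 mm (y of mirror_mount in the frame of tray_two between -0.02 and 0.02 m and z of mirror_mount in the frame of tray_two between 0.0005 and 0.0055 m and angle between each of mirror_mount, pillar_post, iris, lens_tube, slim_post's own z axis and vertical below 0.1 rad and linear speed of each of mirror_mount, pillar_post, iris, lens_tube, slim_post below 0.01 m/s and angular speed of each of mirror_mount, pillar_post, iris, lens_tube, slim_post below 0.1 rad/s and y of pillar_post in the frame of tray_two between -0.02 and 0.02 m and z of pillar_post in the frame of tray_two between 0.0005 and 0.0055 m and ((x of mirror_mount in the frame of tray_two between -0.0545 and -0.0145 m and x of pillar_post in the frame of tray_two between 0.0145 and 0.0545 m) or (x of mirror_mount in the frame of tray_two between 0.0145 and 0.0545 m and x of pillar_post in the frame of tray_two between -0.0545 and -0.0145 m)) and y of iris in the frame of tray_three between -0.02 and 0.02 m and z of iris in the frame of tray_three between 0.0005 and 0.0055 m and y of lens_tube in the frame of tray_three between -0.02 and 0.02 m and z of lens_tube in the frame of tray_three between 0.0005 and 0.0055 m and y of slim_post in the frame of tray_three between -0.02 and 0.02 m and z of slim_post in the frame of tray_three between 0.0005 and 0.0055 m and ((x of iris in the frame of tray_three between -0.089 and -0.049 m and x of lens_tube in the frame of tray_three between -0.02 and 0.02 m and x of slim_post in the frame of tray_three between 0.049 and 0.089 m) or (x of iris in the frame of tray_three between -0.089 and -0.049 m and x of lens_tube in the frame of tray_three between 0.049 and 0.089 m and x of slim_post in the frame of tray_three between -0.02 and 0.02 m) or (x of iris in the frame of tray_three between -0.02 and 0.02 m and x of lens_tube in the frame of tray_three between -0.089 and -0.049 m and x of slim_post in the frame of tray_three between 0.049 and 0.089 m) or (x of iris in the frame of tray_three between -0.02 and 0.02 m and x of lens_tube in the frame of tray_three between 0.049 and 0.089 m and x of slim_post in the frame of tray_three between -0.089 and -0.049 m) or (x of iris in the frame of tray_three between 0.049 and 0.089 m and x of lens_tube in the frame of tray_three between -0.089 and -0.049 m and x of slim_post in the frame of tray_three between -0.02 and 0.02 m) or (x of iris in the frame of tray_three between 0.049 and 0.089 m and x of lens_tube in the frame of tray_three between -0.02 and 0.02 m and x of slim_post in the frame of tray_three between -0.089 and -0.049 m))); the robot touches nothing.
It fails at once if a part is dropped: let go more than about 13 mm up, it falls faster than 0.5 m/s ((contact force between mirror_mount and the fingers below 0.05 N and linear speed of mirror_mount above 0.5 m/s) or (contact force between pillar_post and the fingers below 0.05 N and linear speed of pillar_post above 0.5 m/s) or (contact force between iris and the fingers below 0.05 N and linear speed of iris above 0.5 m/s) or (contact force between lens_tube and the fingers below 0.05 N and linear speed of lens_tube above 0.5 m/s) or (contact force between slim_post and the fingers below 0.05 N and linear speed of slim_post above 0.5 m/s)).
It fails at once if the mirror stand is shifted more than 10 mm (distance of mirror_stand from where it was at the start of the episode above 0.01 m).
It fails at once if the loose adjuster knob is shifted more than 10 mm (distance of adjuster_knob from where it was at the start of the episode above 0.01 m).
It fails at once if the clamping fork is shifted more than 10 mm (distance of clamp_fork from where it was at the start of the episode above 0.01 m).
It also fails if it takes over 106 s, if anything falls off the work surface, if the arm or the gripper's body presses on something with over 40 N, if the wrist force passes 120 N, or if a joint passes its speed limit or range.

## Working session

There is one attempt and no reset: what is moved stays moved. The work goes in short steps, Python scripts to look and compute and a shell command to move; the robot and the scene stay as the last step left them, time stands still between calls to the robot, and variables do not carry over. Pictures are saved under pics/ and viewed, at most 14 in all, crops included, and the job is handed in when it is done.

```bash
mkdir -p pics; python3 - <<'E'
from cell import telemetry, vision, job, arm
import cv2, numpy as np
s=telemetry.observe(); print(s)
for n in ("side","top","wrist"):
    c=vision.camera_info(n); print(n,c["fov_y"],c["cx"],c["cy"],c["dist_coeffs"]); print(np.round(c["extrinsics"],4).tolist())
    im=vision.get_image(n); cv2.imwrite(f"pics/{n}0.png",im[:,:,::-1])
a=cv2.imread("pics/top0.png"); cv2.imwrite("pics/top0b.png",cv2.resize(a,(800,600),interpolation=cv2.INTER_CUBIC))
E
```

```text
{'clock': 0.0, 'joints': array([ 1.09643706,  0.43520597,  0.02499047,  1.57408223, -0.01160091,
        1.13402455, -0.07510529]), 'dq': array([ 6.34911253e-04,  2.07343012e-03,  3.24561366e-04,  4.35292450e-04,
       -8.11166510e-05, -6.39250705e-04, -3.40836263e-04]), 'joint_efforts': array([-9.51898869e-05, -6.67852736e+01,  9.84710902e-01, -3.14453602e+01,
       -6.05778024e-02,  4.29258286e-02,  2.02144670e-04]), 'position': array([ 0.22677524, -0.5818325 ,  0.21176153]), 'ee_rot': array([-3.08601483e+00, -5.80180722e-01,  6.84784869e-04]), 'force': array([-0.96592221,  0.06764217, -0.30389838]), 'ft_torque': array([-0.02925629, -0.05796397, -0.01393463]), 'gripper_force': 0.0, 'width': 1.0005146474026179}
side 55.731797224217146 255.01339128321123 194.49599608656624 [-0.03579865  0.          0.          0.          0.        ]
[[0.8645, -0.3995, 0.305, 0.3606], [-0.5026, -0.6802, 0.5336, -0.4211], [-0.0057, -0.6146, -0.7888, 0.662], [0.0, 0.0, 0.0, 1.0]]
top 53.50589430089888 262.39288239002144 192.946424070871 [0.03508768 0.         0.         0.         0.        ]
[[0.0038, -0.9897, 0.1428, 0.4869], [-0.9997, -0.0005, 0.0229, -0.0091], [-0.0225, -0.1429, -0.9895, 0.9371], [0.0, 0.0, 0.0, 1.0]]
wrist 63.243809594402144 261.3489416603322 195.2520201349996 [-0.05840743  0.          0.          0.          0.        ]
[[0.3623, -0.8942, -0.263, 0.2975], [-0.932, -0.348, -0.1009, -0.5553], [-0.0013, 0.2817, -0.9595, 0.3833], [0.0, 0.0, 0.0, 1.0]]
```

View pics/top0b.png

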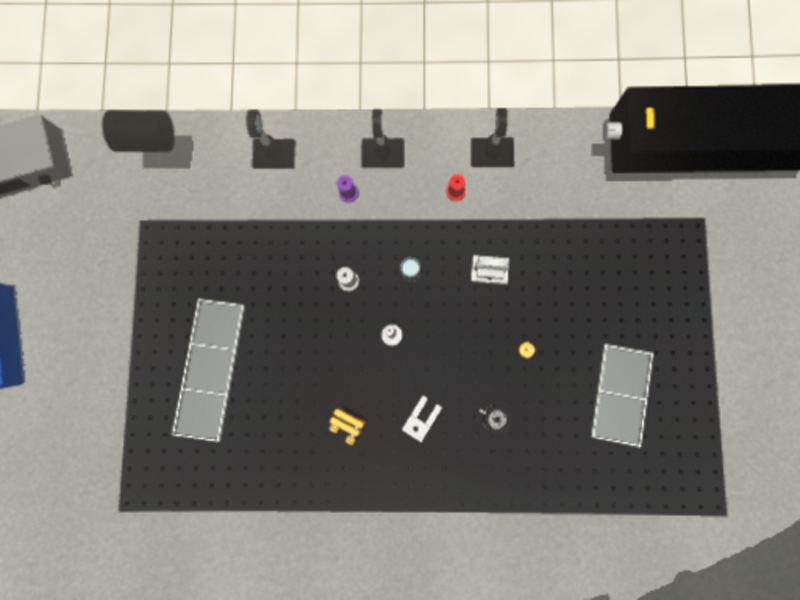

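View pics/side0.png

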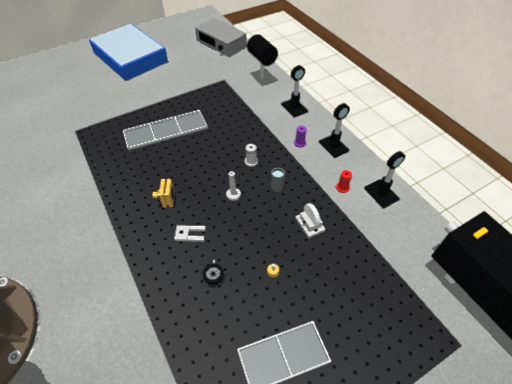

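In the top view (800x600 px) I see:

| Thing | Pixel |
|---|---|
| thick post | (347,278) |
| lens tube | (410,268) |
| mirror stand | (490,269) |
| slim post | (391,335) |
| knob | (527,350) |
| mount | (346,426) |
| fork | (422,418) |
| iris | (497,419) |
| tray_three | (208,370) |
| tray_two | (622,395) |

- **Thick post:** it could be confused with the purple post (348,188), the red post (456,188) or the slim post. I choose the steel one at (347,278).
- **Mount:** it could be confused with the brass knob (527,350). I choose (346,426).
- **Iris and lens tube:** the optics on the back edge at (272,140), (383,140) and (492,140), and the mirror stand, look similar. They are neither part.

Next is one close crop of each view to check the choices.

```bash
cat > h.py <<'E'
import cv2, numpy as np
from cell import vision
def cam(n):
    c=vision.camera_info(n); f=192/np.tan(np.radians(c["fov_y"]/2))
    return np.array([[f,0,c["cx"]],[0,f,c["cy"]],[0,0,1]]),np.array(c["dist_coeffs"]),np.array(c["extrinsics"])
def ray(C,px):
    K,D,T=C; u=cv2.undistortPoints(np.array(px,float).reshape(-1,1,2),K,D).reshape(-1,2)
    return T[:3,3],np.c_[u,np.ones(len(u))]@T[:3,:3].T
def plane(C,px,z):
    o,d=ray(C,px); return o+d*((z-o[2])/d[:,2])[:,None]
def tri(C1,p1,C2,p2):
    o1,d1=ray(C1,[p1]); o2,d2=ray(C2,[p2]); d1,d2=d1[0],d2[0]
    t=np.linalg.lstsq(np.c_[d1,-d2],o2-o1,rcond=None)[0]
    a,b=o1+d1*t[0],o2+d2*t[1]; return (a+b)/2,np.linalg.norm(a-b)
def proj(C,P):
    K,D,T=C; R=T[:3,:3].T; return cv2.projectPoints(np.array(P,float).reshape(-1,1,3),cv2.Rodrigues(R)[0],-R@T[:3,3],K,D)[0].reshape(-1,2)
E
python3 - <<'E'
import cv2
a=cv2.imread("pics/top0.png")[155:290,205:345]; cv2.imwrite("pics/c1.png",cv2.resize(a,None,fx=4,fy=4,interpolation=cv2.INTER_CUBIC))
a=cv2.imread("pics/side0.png")[138:288,145:340]; cv2.imwrite("pics/c2.png",cv2.resize(a,None,fx=4,fy=4,interpolation=cv2.INTER_CUBIC))
E
```

```text
(no output)
```

View pics/c1.png

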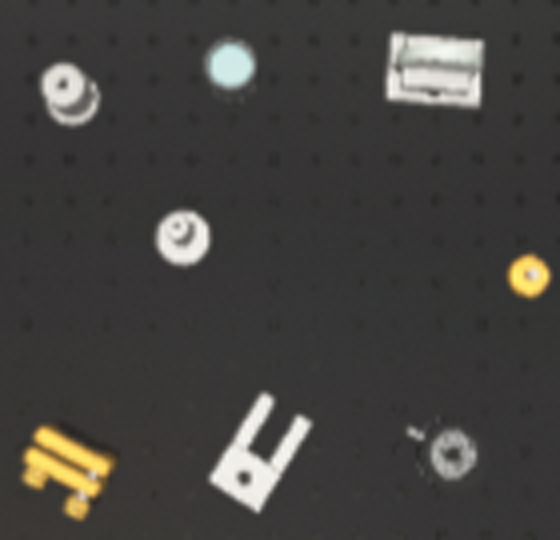

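View pics/c2.png

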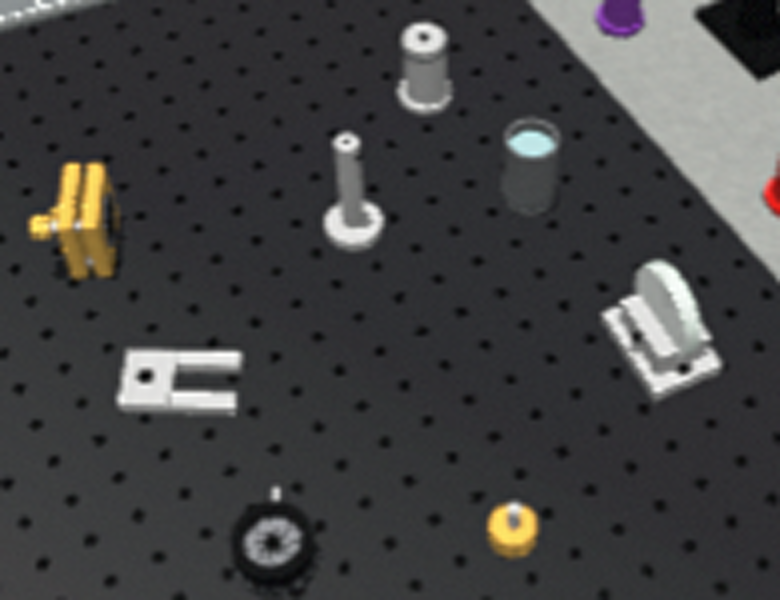

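The crops confirm the choices. Crop pixels:

| Feature | Top crop | Side crop |
|---|---|---|
| thick post top | (64,84) | (424,38) |
| slim post top | (180,229) | (346,141) |
| lens | (230,65) | (531,142) |
| iris leaves | (453,454) | (273,542) |
| iris lever tip | (415,432) | (277,494) |
| mount | about (68,465) | about (85,220) |

Next I triangulate these and find the trays by mask.

```bash
python3 - <<'E'
from h import *
T,S=cam("top"),cam("side")
f=lambda p,o:(o[0]+(p[0]+.5)/4-.5,o[1]+(p[1]+.5)/4-.5)
t=lambda *p:f(p,(205,155)); s=lambda *p:f(p,(145,138))
for n,a,b in [("pillar",t(64,84),s(424,38)),("slim",t(180,229),s(346,141)),("lens",t(230,65),s(531,142)),("iris",t(453,454),s(273,542)),("lever",t(415,432),s(277,494)),("knob",t(531,274),s(513,513))]:
    P,e=tri(T,a,S,b); print(n,P.round(4),"gap",e.round(4))
# mount
hsv=cv2.cvtColor(cv2.imread("pics/top0.png"),cv2.COLOR_BGR2HSV)
m=cv2.inRange(hsv,(10,90,80),(35,255,255)); m[:, :195]=0; m[:,245:]=0; m[:240]=0
c=max(cv2.findContours(m,0,1)[0],key=cv2.contourArea); print("mount rect px",cv2.minAreaRect(c))
P=plane(T,[t(40,428),t(113,464),t(24,457),t(100,495)],.0587); print("plate corners z=.0587",P.round(4).tolist())
for d in (P[1]-P[0],P[3]-P[2]): print(np.degrees(np.arctan2(d[1],d[0])),np.linalg.norm(d))
# trays
def quad(n,rois):
    g=cv2.imread(f"pics/{n}0.png"); h=cv2.cvtColor(g,cv2.COLOR_BGR2HSV)
    out=[]
    for x0,y0,x1,y1 in rois:
        mm=np.zeros(h.shape[:2],np.uint8); mm[y0:y1,x0:x1]=cv2.inRange(h[y0:y1,x0:x1],(0,0,100),(180,70,255))
        c=max(cv2.findContours(mm,0,1)[0],key=cv2.contourArea); hull=cv2.convexHull(c)
        q=cv2.approxPolyN(hull,4,ensure_convex=True).reshape(-1,2) if hasattr(cv2,"approxPolyN") else cv2.boxPoints(cv2.minAreaRect(c))
        out.append(q.astype(float))
    return out
qt=quad("top",[(105,185,165,290),(370,215,425,290)]); qs=quad("side",[(115,105,215,152),(225,315,340,384)])
for n,a,b in zip(("three","two"),qt,qs):
    W=plane(T,a,.0227); print(n,"top-plane corners",W.round(4).tolist(),"c",W.mean(0).round(4))
    for i in range(4):
        r=min((tri(T,a[i],S,q) for q in b),key=lambda r:r[1]); print("   tri",r[0].round(4),r[1].round(4))
E
```

```text
pillar [0.6534 0.109  0.0643] gap 0.0007
slim [0.5663 0.0387 0.0927] gap 0.0003
lens [0.6655 0.0121 0.0609] gap 0.0003
iris [ 0.4411 -0.1176  0.0327] gap 0.0002
lever [ 0.4537 -0.0959  0.0327] gap 0.0002
knob [ 0.5451 -0.1643  0.0384] gap 0.0005
mount rect px ((220.31141662597656, 272.66607666015625), (22.0, 18.411766052246094), 28.07248878479004)
plate corners z=.0587 [[0.4558, 0.1193, 0.0587], [0.436, 0.0774, 0.0587], [0.4397, 0.128, 0.0587], [0.4188, 0.0845, 0.0587]]
-115.39141366539974 0.046362324178844234
-115.5976251212865 0.04825734069353026
three top-plane corners [[0.6137, 0.2685, 0.0227], [0.4049, 0.299, 0.0227], [0.4164, 0.3726, 0.0227], [0.626, 0.3447, 0.0227]] c [0.5152 0.3212 0.0227]
   tri [0.6143 0.2688 0.0215] 0.0009
   tri [0.4042 0.3012 0.0162] 0.0002
   tri [0.4164 0.3709 0.027 ] 0.0007
   tri [0.6249 0.3443 0.0244] 0.0018
two top-plane corners [[0.5426, -0.3558, 0.0227], [0.3999, -0.3294, 0.0227], [0.4148, -0.2549, 0.0227], [0.5565, -0.282, 0.0227]] c [ 0.4785 -0.3055  0.0227]
   tri [ 0.5422 -0.3562  0.0208] 0.0012
   tri [ 0.4003 -0.3291  0.0238] 0.0007
   tri [ 0.4149 -0.2556  0.0204] 0.0006
   tri [ 0.5563 -0.2826  0.0197] 0.001
```

```bash
cat > plan.py <<'E'
# python3 plan.py "x y z psi" ... : tool-frame shift (cm) and z-turn (deg) between successive waypoints
import sys, numpy as np
from cell import telemetry
from scipy.spatial.transform import Rotation as R
s=telemetry.observe(); r=R.from_rotvec(s["ee_rot"]); p=np.array(s["position"]); print("now",s["clock"].round(2),p.round(4),"psi",np.degrees(np.arctan2(*r.as_matrix()[[1,0],0])).round(2),"down",r.as_matrix()[:,2].round(4),"w",s["width"].round(3),"F",s["gripper_force"])
for a in sys.argv[1:]:
    *q,psi=map(float,a.split()); c,n=np.cos(np.radians(psi)),np.sin(np.radians(psi))
    g=R.from_matrix(np.array([[c,n,0],[n,-c,0],[0,0,-1]])); q=np.array(q)
    print(a,"->",(r.inv().apply(q-p)*100).round(2),np.degrees((r.inv()*g).as_rotvec()).round(1)); p,r=q,g
E
python3 plan.py ".34 -.35 .2 60" ".4411 -.1176 .16 60" ".4411 -.1176 .0442 60"
```

```text
Traceback (most recent call last):
  File "plan.py", line 5, in <module>
    s=telemetry.observe(); r=R.from_rotvec(s["ee_rot"]); p=np.array(s["position"]); print("now",s["clock"].round(2),p.round(4),"psi",np.degrees(np.arctan2(*r.as_matrix()[[1,0],0])).round(2),"down",r.as_matrix()[:,2].round(4),"w",s["width"].round(3),"F",s["gripper_force"])
                                                                                                ^^^^^^^^^^^^^^^^
AttributeError: 'float' object has no attribute 'round'
```

```bash
sed -i 's/s\["clock"\].round(2)/round(s["clock"],2)/; s/s\["width"\].round(3)/round(float(s["width"]),3)/' plan.py
python3 plan.py ".34 -.35 .2 60" ".4411 -.1176 .16 60" ".4411 -.1176 .0442 60"
```

```text
now 0.15 [ 0.2269 -0.582   0.2119] psi 21.3 down [-5.e-04  1.e-03 -1.e+00] w 0.999 F 0.0
.34 -.35 .2 60 -> [ 18.97 -17.5    1.21] [ -0.1  -0.  -38.7]
.4411 -.1176 .16 60 -> [25.18 -2.86  4.  ] [0. 0. 0.]
.4411 -.1176 .0442 60 -> [ 0.    0.   11.58] [0. 0. 0.]
```

```bash
python3 -m creep '9.18 3.8 -3.5 0.2 0 0 -8; 9.18 7.6 -7 0.5 0 0 -16; 9.18 11.4 -10.5 0.7 0 0 -24; 9.18 15.2 -14 1 0 0 -32; 9.18 19 -17.5 1.2 0 0 -38.7' 15 && python3 -m creep '9.18 5 -0.6 0.8 0 0 0; 9.18 10 -1.2 1.6 0 0 0; 9.18 15 -1.8 2.4 0 0 0; 9.18 20 -2.4 3.2 0 0 0; 9.18 25.2 -2.9 4 0 0 0'; python3 -m creep '9.18 0 0 0 0 0 0'
python3 plan.py ".4411 -.1176 .0442 60"
python3 - <<'E'
from h import *
C=cam("wrist"); np.save("w1.npy",C[2]); im=vision.get_image("wrist")[:,:,::-1]; cv2.imwrite("pics/w1.png",im)
print(proj(C,[[.4411,-.1176,.0347],[.4561,-.0916,.0277]]))
E
```

```text
clock: 0.78
position: [0.3409, -0.3486, 0.2004]
ee_rot: [-2.717, -1.576, 0.0]
force: [1.2, 0.2, -0.4]
width: 0.999
gripper_force: 0.0
clock: 1.4
position: [0.4417, -0.1162, 0.1603]
ee_rot: [2.721, 1.57, -0.0]
force: [1.3, -0.8, -1.3]
width: 0.999
gripper_force: 0.0
clock: 1.52
position: [0.4425, -0.1134, 0.1602]
ee_rot: [-2.714, -1.579, -0.001]
force: [-0.5, 0.2, 1.0]
width: 1.0
gripper_force: 0.0
now 1.52 [ 0.4425 -0.1134  0.1602] psi 60.4 down [-0.      0.0017 -1.    ] w 1.0 F 0.0
.4411 -.1176 .0442 60 -> [-0.45  0.1  11.6 ] [-0.  -0.1  0.4]
[[262.26419985 188.02726476]
 [262.45061285 156.62413304]]
```

View pics/w1.png

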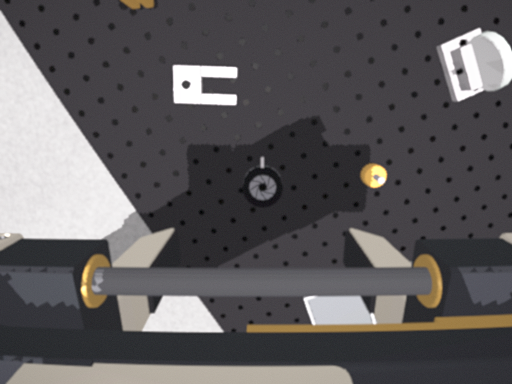

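The wrist picture shows the iris at (262,187) with its lever straight up to (262,157). This matches the prediction, so I can descend.

```bash
python3 -m creep '9.18 0 0 4 0 0 0; 9.18 0 0 8 0 0 0; 9.18 0 0 9 0 0 0; 9.18 0 0 9 0 0 0'
python3 plan.py ".4411 -.1176 .0442 60"
```

```text
clock: 2.08
position: [0.4411, -0.1183, 0.0707]
ee_rot: [-2.721, -1.569, 0.001]
force: [0.4, -0.1, 0.4]
width: 1.0
gripper_force: 0.0
now 2.08 [ 0.4411 -0.1183  0.0707] psi 59.93 down [-9.e-04 -1.e-04 -1.e+00] w 1.0 F 0.0
.4411 -.1176 .0442 60 -> [ 0.06 -0.03  2.65] [-0.   0.  -0.1]
```

```bash
python3 -m creep '9.18 0 0 1.5 0 0 0; 9.18 0 0 2.65 0 0 0; 6 0 0 2.65 0 0 0; 3 0 0 2.65 0 0 0; 3 0 0 2.65 0 0 0' 20; python3 -m creep '3 0 0 0 0 0 0;3 0 0 0 0 0 0;3 0 0 0 0 0 0;3 0 0 0 0 0 0'; python3 plan.py ".4411 -.1176 .16 60" ".444 .11 .16 25" ".4468 .3305 .16 -8"  ".4468 .3305 .0477 -8"
```

```text
clock: 2.7
position: [0.4417, -0.1175, 0.0443]
ee_rot: [2.72, 1.571, 0.001]
force: [-0.0, 0.2, -0.4]
width: 0.726
gripper_force: 0.0
clock: 3.2
position: [0.4414, -0.1176, 0.044]
ee_rot: [2.721, 1.571, -0.0]
force: [0.1, 0.3, -0.6]
width: 0.338
gripper_force: 0.0
now 3.2 [ 0.4414 -0.1176  0.044 ] psi 60.0 down [-0.e+00 -1.e-04 -1.e+00] w 0.338 F 0.0
.4411 -.1176 .16 60 -> [ -0.02  -0.02 -11.6 ] [ 0.  0. -0.]
.444 .11 .16 25 -> [ 19.86 -11.13   0.  ] [ 0.  0. 35.]
.4468 .3305 .16 -8 -> [  9.57 -19.87   0.  ] [ 0.  0. 33.]
.4468 .3305 .0477 -8 -> [ 0.    0.   11.23] [0. 0. 0.]
```

```bash
python3 - <<'E'
from h import *
a=vision.get_image("wrist")[130:300,150:380,::-1]; cv2.imwrite("pics/w2.png",cv2.resize(a,None,fx=3,fy=3))
b=vision.get_image("side")[190:300,150:270,::-1]; cv2.imwrite("pics/s2.png",cv2.resize(b,None,fx=5,fy=5,interpolation=cv2.INTER_CUBIC))
from cell import telemetry; s=telemetry.observe(); print(s["width"],s["gripper_force"])
E
```

```text
0.32627360838102104 0.0
```

View pics/s2.png

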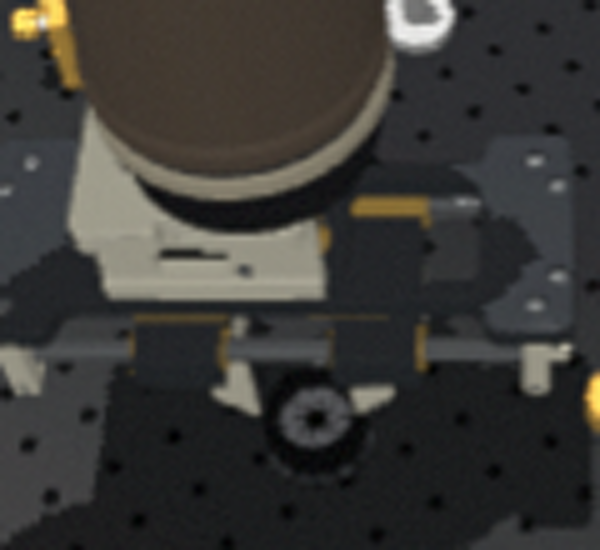

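View pics/w2.png

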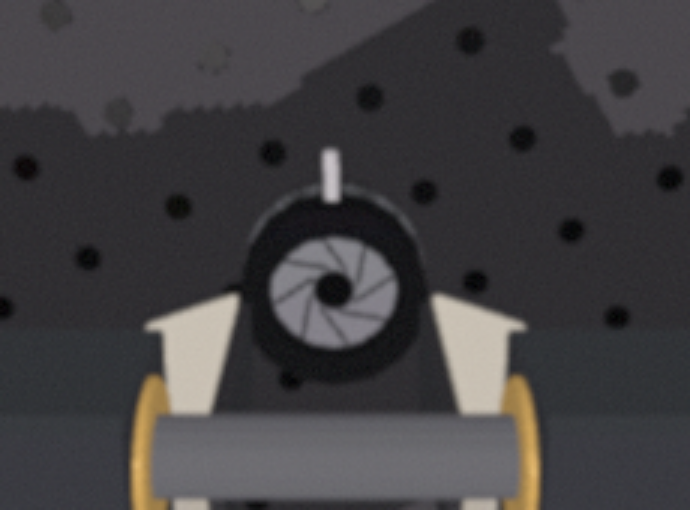

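The fingertips flank the iris with little or no gap, yet the opening is the commanded 3 cm with no force. I'll close further and watch the opening.

```bash
python3 -m creep '2.2 0 0 0 0 0 0;2.2 0 0 0 0 0 0;2.2 0 0 0 0 0 0' ; python3 -m creep '1.8 0 0 0 0 0 0;1.8 0 0 0 0 0 0;1.8 0 0 0 0 0 0'
python3 - <<'E'
from h import *
a=vision.get_image("wrist")[130:300,150:380,::-1]; cv2.imwrite("pics/w3.png",cv2.resize(a,None,fx=3,fy=3))
E
```

```text
clock: 3.68
position: [0.4414, -0.1175, 0.044]
ee_rot: [2.721, 1.571, 0.0]
force: [-0.2, -0.7, -0.1]
width: 0.241
gripper_force: 0.0
clock: 4.05
position: [0.4414, -0.1176, 0.044]
ee_rot: [2.721, 1.571, -0.0]
force: [0.7, 0.5, 0.6]
width: 0.196
gripper_force: 0.0
```

View pics/w3.png

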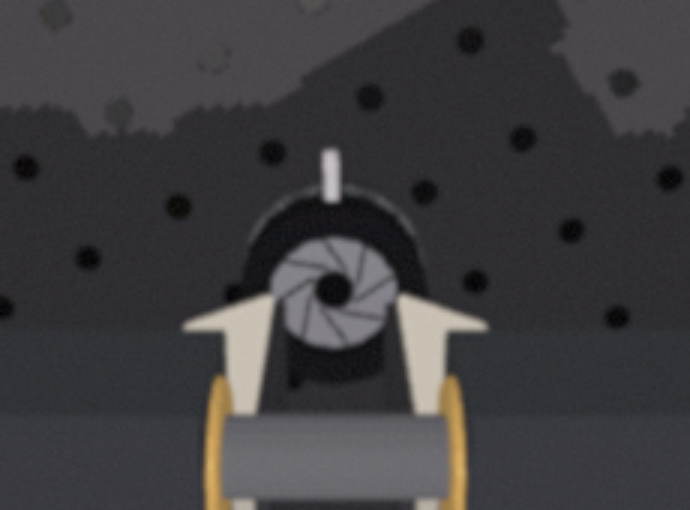

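The fingers slid in above the iris, so the tips are higher than the text implies. I'll check `arm.tip_reach` and measure the tip against the picture.

```bash
python3 - <<'E'
from h import *
from cell import arm, telemetry
print(arm.tip_reach,[a for a in dir(arm) if a[0]!='_'])
from scipy.spatial.transform import Rotation as R
s=telemetry.observe(); r=R.from_rotvec(s["ee_rot"]); p=s["position"]; w=s["width"]*.092
C=cam("wrist"); px=[(150+(x+.5)/3-.5,130+(y+.5)/3-.5) for x,y in [(272,295),(400,295),(184,326),(488,326)]]
for z in (.022,.03,.04,.045,.05):
    print(z,(r.inv().apply(plane(C,px,z)-p)*1000).round(1).tolist())
print("iris", (plane(C,[(150+334/3,130+290/3)],.0347)).round(4))
E
```

```text
0.022 ['PlanningError', 'tip_reach']
0.022 [[-4.4, -13.9, 22.0], [-4.4, 14.6, 22.0], [-11.9, -33.9, 22.0], [-12.0, 34.6, 22.0]]
0.03 [[-1.1, -13.3, 14.0], [-1.1, 14.1, 14.0], [-8.3, -32.4, 14.0], [-8.4, 33.2, 14.0]]
0.04 [[3.0, -12.5, 4.0], [3.0, 13.3, 4.0], [-3.8, -30.7, 4.0], [-3.9, 31.4, 4.0]]
0.045 [[5.0, -12.2, -1.0], [5.0, 12.9, -1.0], [-1.6, -29.8, -1.0], [-1.6, 30.6, -1.0]]
0.05 [[7.1, -11.8, -6.0], [7.1, 12.6, -6.0], [0.7, -28.9, -6.0], [0.6, 29.7, -6.0]]
iris [[ 0.4424 -0.1162  0.0347]]
```

```bash
python3 - <<'E'
from h import *
from cell import telemetry
from scipy.spatial.transform import Rotation as R
s=telemetry.observe(); r=R.from_rotvec(s["ee_rot"]); p=s["position"]
C,S=cam("wrist"),cam("side")
w=lambda x,y:(150+(x+.5)/3-.5,130+(y+.5)/3-.5); q=lambda x,y:(150+(x+.5)/5-.5,190+(y+.5)/5-.5)
for a,b in [(w(240,295),q(260,413)),(w(433,295),q(354,408)),(w(146,326),q(212,393)),(w(526,326),q(395,390))]:
    P,e=tri(C,a,S,b); print(P.round(4),e.round(4),(r.inv().apply(P-p)*1000).round(1))
print("TCP,tip in side",proj(S,[p,p-[0,0,.022]]), "crop",(proj(S,[p,p-[0,0,.022]])-[150,190])*5)
b=vision.get_image("side")[190:300,150:270,::-1]; cv2.imwrite("pics/s3.png",cv2.resize(b,None,fx=5,fy=5,interpolation=cv2.INTER_CUBIC))
E
```

```text
[ 0.424  -0.1067  0.0348] 0.0018 [  0.7 -20.5   9.3]
[ 0.4571 -0.1248  0.0384] 0.006 [ 1.6 17.2  5.6]
[ 0.4101 -0.0984  0.0509] 0.0011 [  1.  -36.6  -6.8]
[ 0.4711 -0.1329  0.0538] 0.0057 [ 1.5 33.4 -9.8]
TCP,tip in side [[212.43427661 270.3150076 ]
 [213.57687229 275.48309318]] crop [[312.17138307 401.57503802]
 [317.88436147 427.41546589]]
```

View pics/s3.png

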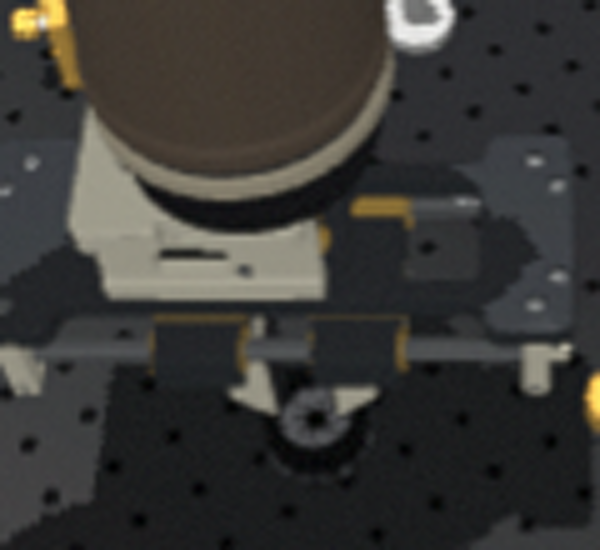

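The beige fingertips triangulate to z ≈ 0.035–0.038, only about 6–9 mm ahead of the TCP instead of 22 mm. That is just over the iris top, which explains the miss. I'll open and go 8 mm lower, which is safe under either reading, then grip.

```bash
python3 -m creep '7 0 0 0 0 0 0;7 0 0 0 0 0 0;7 0 0 0 0 0 0;7 0 0 0 0 0 0;7 0 0 0 0 0 0'; python3 -m creep '7 0 0 0 0 0 0;7 0 0 0.4 0 0 0;7 0 0 0.8 0 0 0;7 0 0 0.8 0 0 0'; python3 -m creep '3 0 0 0 0 0 0;3 0 0 0 0 0 0;3 0 0 0 0 0 0;3 0 0 0 0 0 0;3 0 0 0 0 0 0' 20
```

```text
clock: 4.78
position: [0.4414, -0.1175, 0.044]
ee_rot: [2.721, 1.571, -0.0]
force: [0.1, -0.5, 0.3]
width: 0.691
gripper_force: 0.0
clock: 5.28
position: [0.4411, -0.1175, 0.0356]
ee_rot: [-2.72, -1.571, 0.001]
force: [-0.8, -0.8, -0.7]
width: 0.763
gripper_force: 0.0
clock: 5.9
position: [0.4414, -0.1176, 0.036]
ee_rot: [2.721, 1.571, 0.0]
force: [-0.5, 0.3, 1.1]
width: 0.332
gripper_force: 0.0
```

```bash
python3 - <<'E'
from h import *
from cell import telemetry
a=vision.get_image("wrist")[150:290,170:360,::-1]; b=vision.get_image("side")[225:305,165:260,::-1]
a=cv2.resize(a,(400,295),interpolation=cv2.INTER_CUBIC); b=cv2.resize(b,(400,337),interpolation=cv2.INTER_CUBIC)
cv2.imwrite("pics/comp4.png",np.hstack([cv2.copyMakeBorder(a,0,42,0,0,0),b]))
p=telemetry.observe()["position"]; print(p,proj(cam("side"),[p,p-[0,0,.022]]),telemetry.observe()["width"])
E
```

```text
[ 0.4413938  -0.11753074  0.03603123] [[212.86739639 272.21787369]
 [213.98895402 277.29075712]] 0.3291264383426231
```

View pics/comp4.png

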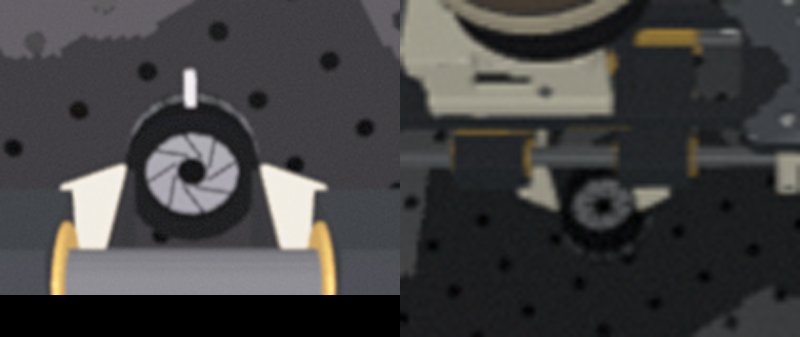

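Scale check: the visible finger corners move 21.6 px for 12 mm of closing. That puts them about 0.173 m from the camera, roughly 10 mm *behind* the reported TCP, so the real fingertips are some 30 mm short of the stated reach. I'll confirm by probing downward in small force-monitored steps with the fingers open.

```bash
python3 -m creep '7 0 0 0 0 0 0;7 0 0 0 0 0 0;7 0 0 0 0 0 0;7 0 0 0 0 0 0;7 0 0 0 0 0 0'|tail -2; python3 -m creep '7 0 0 0.1 0 0 0;7 0 0 0.2 0 0 0;7 0 0 0.2 0 0 0'; python3 -m creep '7 0 0 0.1 0 0 0;7 0 0 0.2 0 0 0;7 0 0 0.2 0 0 0'
```

```text
width: 0.757
gripper_force: 0.0
clock: 7.0
position: [0.4413, -0.1175, 0.0339]
ee_rot: [-2.721, -1.571, 0.0]
force: [0.3, 0.3, 0.4]
width: 0.757
gripper_force: 0.0
clock: 7.38
position: [0.4413, -0.1175, 0.0319]
ee_rot: [-2.721, -1.571, 0.0]
force: [-0.0, 0.4, -0.1]
width: 0.759
gripper_force: 0.0
```

```bash
for i in 1 2; do python3 -m creep '7 0 0 0.2 0 0 0;7 0 0 0.4 0 0 0;7 0 0 0.4 0 0 0'|grep -E "pos|force: \["; done; python3 -m creep '3 0 0 0 0 0 0;3 0 0 0 0 0 0;3 0 0 0 0 0 0;3 0 0 0 0 0 0;3 0 0 0 0 0 0' 20
```

```text
position: [0.4412, -0.1175, 0.0278]
force: [0.1, -0.6, -0.2]
position: [0.4413, -0.1175, 0.0239]
force: [0.7, 0.2, 0.4]
clock: 8.75
position: [0.4414, -0.1175, 0.024]
ee_rot: [2.721, 1.571, 0.0]
force: [-0.9, -0.5, -0.1]
width: 0.334
gripper_force: 0.0
```

```bash
python3 -m creep '7 0 0 0 0 0 0;7 0 0 0 0 0 0;7 0 0 0 0 0 0;7 0 0 0 0 0 0;7 0 0 0 0 0 0'|tail -2;for i in 1 2 3; do python3 -m creep '7 0 0 0.15 0 0 0;7 0 0 0.3 0 0 0;7 0 0 0.3 0 0 0'|grep -E "pos|force: \["; done; python3 -m creep '3 0 0 0 0 0 0;3 0 0 0 0 0 0;3 0 0 0 0 0 0;3 0 0 0 0 0 0;3 0 0 0 0 0 0' 20
```

```text
width: 0.759
gripper_force: 0.0
position: [0.4413, -0.1175, 0.0209]
force: [0.9, -0.2, -0.1]
position: [0.4413, -0.1176, 0.0179]
force: [0.4, 0.1, -0.2]
position: [0.4413, -0.1175, 0.0149]
force: [-0.8, -0.1, -0.1]
clock: 11.12
position: [0.4414, -0.1175, 0.0151]
ee_rot: [2.721, 1.571, 0.0]
force: [-0.2, 0.6, 0.1]
width: 0.425
gripper_force: 20.0
```

The iris is gripped: opening 0.425 (39 mm), 20 N. The real tips are 11–19 mm behind the TCP. I'll regrip 4 mm deeper for a safer hold.

```bash
python3 -m creep '5.5 0 0 0 0 0 0;5.5 0 0 0 0 0 0;5.5 0 0 0.2 0 0 0;5.5 0 0 0.4 0 0 0;5.5 0 0 0.4 0 0 0';  python3 -m creep '3 0 0 0 0 0 0;3 0 0 0 0 0 0;3 0 0 0 0 0 0;3 0 0 0 0 0 0' 20
python3 -m creep '3 0 0 -1.5 0 0 0;3 0 0 -3 0 0 0;3 0 0 -3 0 0 0';python3 plan.py ".4411 -.1176 .14 60" ".444 .11 .14 25" ".4468 .3305 .14 -8"
```

```text
clock: 11.75
position: [0.4413, -0.1175, 0.0108]
ee_rot: [-2.721, -1.571, 0.0]
force: [0.2, 0.2, 0.4]
width: 0.601
gripper_force: 0.0
clock: 12.25
position: [0.4414, -0.1175, 0.0111]
ee_rot: [2.721, 1.571, 0.0]
force: [0.1, -0.5, -0.3]
width: 0.428
gripper_force: 20.0
clock: 12.62
position: [0.4426, -0.1178, 0.0427]
ee_rot: [2.719, 1.569, 0.004]
force: [0.1, -0.7, -1.3]
width: 0.426
gripper_force: 20.0
now 12.62 [ 0.4426 -0.1178  0.0427] psi 59.98 down [ 3.1e-03 -7.0e-04 -1.0e+00] w 0.426 F 19.99984323978424
.4411 -.1176 .14 60 -> [-0.05 -0.11 -9.73] [ 0.2 -0.1 -0. ]
.444 .11 .14 25 -> [ 19.86 -11.13   0.  ] [ 0.  0. 35.]
.4468 .3305 .14 -8 -> [  9.57 -19.87   0.  ] [ 0.  0. 33.]
```

```bash
python3 -m creep '3 0 0 -4 0 0 0;3 0 0 -8 0 0 0;3 0 0 -9.7 0 0 0;3 0 0 -9.7 0 0 0'|grep -E "pos|width"
python3 -m creep '3 4 -2.2 0 0 0 7;3 8 -4.4 0 0 0 14;3 12 -6.6 0 0 0 21;3 16 -8.9 0 0 0 28;3 19.9 -11.1 0 0 0 35'|grep -E "pos|width"
python3 -m creep '3 1.9 -4 0 0 0 7;3 3.8 -8 0 0 0 14;3 5.7 -12 0 0 0 21;3 7.6 -16 0 0 0 28;3 9.6 -19.9 0 0 0 33'|grep -E "pos|width"
python3 -m creep '3 0 0 0 0 0 0;3 0 0 0 0 0 0;3 0 0 0 0 0 0;3 0 0 0 0 0 0'
python3 plan.py ".4468 .3305 .03 -8" ".4468 .3305 .0145 -8"
```

```text
position: [0.4422, -0.1178, 0.1391]
width: 0.429
position: [0.4439, 0.1115, 0.1368]
width: 0.426
position: [0.447, 0.3321, 0.1364]
width: 0.425
clock: 14.88
position: [0.448, 0.33, 0.1379]
ee_rot: [3.133, -0.221, 0.0]
force: [0.2, 1.1, -0.3]
width: 0.423
gripper_force: 20.0
now 14.88 [0.448  0.33   0.1379] psi -8.08 down [-0.e+00 -6.e-04 -1.e+00] w 0.423 F 19.999885261058807
.4468 .3305 .03 -8 -> [-0.13 -0.04 10.79] [ 0.  -0.  -0.1]
.4468 .3305 .0145 -8 -> [0.   0.   1.55] [0. 0. 0.]
```

```bash
python3 -m creep '3 -.1 0 3.5 0 0 0;3 -.1 0 7 0 0 0;3 -.1 0 10 0 0 0;3 -.1 0 10.8 0 0 0;3 -.1 0 10.8 0 0 0'|grep -E "pos|force"
python3 -m creep '3 0 0 0.5 0 0 0;3 0 0 1 0 0 0;3 0 0 1.4 0 0 0;3 0 0 1.4 0 0 0'; python3 plan.py ".4468 .3305 .0142 -8"
```

```text
position: [0.4468, 0.3312, 0.0303]
force: [-1.0, -0.6, -0.7]
gripper_force: 20.0
clock: 16.0
position: [0.4465, 0.3312, 0.0158]
ee_rot: [3.134, -0.219, -0.001]
force: [0.1, 0.2, -0.6]
width: 0.426
gripper_force: 20.0
now 16.0 [0.4465 0.3312 0.0158] psi -8.0 down [-4.e-04 -4.e-04 -1.e+00] w 0.426 F 19.99992549419403
.4468 .3305 .0142 -8 -> [0.04 0.07 0.16] [0. 0. 0.]
```

```bash
python3 -m creep '3 0 0.1 0.13 0 0 0;3 0 0.1 0.13 0 0 0;3.8 0 0.1 .13 0 0 0;5.4 0 0.1 .13 0 0 0;5.4 0 0.1 .13 0 0 0'
python3 -m creep '5.4 0 0 0 0 0 0;5.4 0 0 -3 0 0 0;6 0 0 -7 0 0 0;6 0 0 -11 0 0 0;6 0 0 -11 0 0 0'|grep -E "pos|width"; python3 plan.py ".55 .17 .12 -8" ".6655 .0121 .12 -8" ".6655 .0121 .017 -8"
python3 - <<'E'
from h import *
a=vision.get_image("wrist")[:,:,::-1]; cv2.imwrite("pics/w5.png",a)
E
```

```text
clock: 16.62
position: [0.4466, 0.3305, 0.0148]
ee_rot: [-3.134, 0.219, -0.0]
force: [-0.0, -0.3, -0.2]
width: 0.572
gripper_force: 0.0
position: [0.4482, 0.3319, 0.1279]
width: 0.653
now 17.25 [0.4482 0.3319 0.1279] psi -8.01 down [ 0.0047  0.0038 -1.    ] w 0.653 F 0.0
.55 .17 .12 -8 -> [12.33 14.62  0.77] [-0.3 -0.2 -0. ]
.6655 .0121 .12 -8 -> [13.64 14.03  0.  ] [0. 0. 0.]
.6655 .0121 .017 -8 -> [ 0.   0.  10.3] [0. 0. 0.]
```

View pics/w5.png

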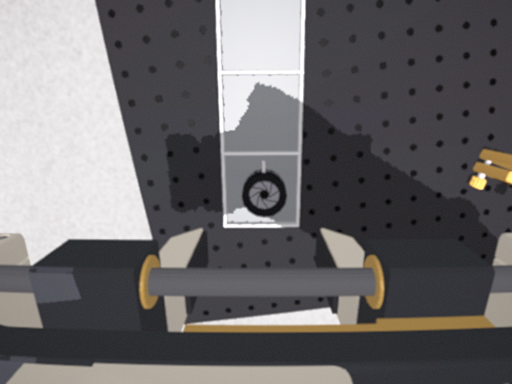

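The iris sits centred in the end pocket: iris at (264,193), pocket about x 225–299, y 154–227. Next is the lens tube.

```bash
python3 -m creep '6 3 3.6 0 0 0 0;6 6 7.2 0 0 0 0;6 9 10.8 0 0 0 0;6 12.3 14.6 0 0 0 0'|grep -E "pos|width"
python3 -m creep '6 3.4 3.5 0 0 0 0;6 6.8 7 0 0 0 0;6 10.2 10.5 0 0 0 0;6 13.6 14 0 0 0 0;6 13.6 14 0 0 0 0'|grep -E "pos|width"
python3 -m creep '6 0 0 0 0 0 0;6 0 0 0 0 0 0'|grep -E "pos|width"; python3 plan.py ".6655 .0121 .07 -8" ".6655 .0121 .017 -8"
python3 - <<'E'
from h import *
C=cam("wrist"); a=vision.get_image("wrist")
h=cv2.cvtColor(a,cv2.COLOR_RGB2HSV); m=cv2.inRange(h,(75,20,120),(105,120,255)); n,l,s,c=cv2.connectedComponentsWithStats(m)
for i in range(1,n):
    if s[i,4]>150: print(s[i],c[i].round(1),plane(C,[c[i]],.0609).round(4))
E
```

```text
position: [0.5478, 0.1673, 0.1233]
width: 0.653
position: [0.664, 0.0053, 0.1225]
width: 0.656
position: [0.6623, 0.0129, 0.1241]
width: 0.655
now 18.68 [0.6623 0.0129 0.1241] psi -7.87 down [-1.3e-03  6.0e-04 -1.0e+00] w 0.655 F 0.0
.6655 .0121 .07 -8 -> [0.34 0.04 5.41] [-0.   0.1  0.1]
.6655 .0121 .017 -8 -> [0.  0.  5.3] [0. 0. 0.]
[245 183  33  29 733] [260.7 196.6] [[0.6681 0.0118 0.0609]]
```

```bash
python3 -m creep '6 .4 0 3 0 0 0;6 .4 0 5.4 0 0 0;6 .4 0 5.4 0 0 0;6 .4 0 5.4 0 0 0'|grep -E "pos|force"; python3 plan.py ".6665 .0121 .035 -8" ".6665 .0121 .017 -8"
```

```text
position: [0.6676, 0.0113, 0.0718]
force: [0.8, -0.2, 0.2]
gripper_force: 0.0
now 19.23 [0.6676 0.0113 0.0718] psi -7.96 down [ 1.1e-03  3.0e-04 -1.0e+00] w 0.654 F 0.0
.6665 .0121 .035 -8 -> [-0.13 -0.07  3.68] [-0.  -0.1  0. ]
.6665 .0121 .017 -8 -> [0.  0.  1.8] [0. 0. 0.]
```

```bash
python3 -m creep '6 -.1 -.1 2 0 0 0;6 -.1 -.1 4 0 0 0;6 -.1 -.1 5.5 0 0 0;6 -.1 -.1 5.5 0 0 0'|grep -E "pos|force"; python3 -m creep '2.2 0 0 0 0 0 0;2.2 0 0 0 0 0 0;2.2 0 0 0 0 0 0;2.2 0 0 0 0 0 0;2.2 0 0 0 0 0 0' 20;  python3 plan.py ".6665 .0121 .14 -8" ".59 .165 .14 -8" ".515 .321 .14 -8" ".515 .321 .02 -8"
```

```text
position: [0.6654, 0.0115, 0.0144]
force: [0.3, -0.7, 0.4]
gripper_force: 0.0
clock: 20.35
position: [0.6666, 0.0117, 0.0161]
ee_rot: [3.134, -0.219, 0.001]
force: [-0.7, -0.4, 4.1]
width: 0.321
gripper_force: 20.0
now 20.35 [0.6666 0.0117 0.0161] psi -8.0 down [ 6.e-04 -1.e-04 -1.e+00] w 0.321 F 20.000326931476593
.6665 .0121 .14 -8 -> [-1.000e-02 -4.000e-02 -1.239e+01] [-0. -0. -0.]
.59 .165 .14 -8 -> [ -9.7  -14.08   0.  ] [0. 0. 0.]
.515 .321 .14 -8 -> [ -9.6 -14.4   0. ] [0. 0. 0.]
.515 .321 .02 -8 -> [ 0.  0. 12.] [0. 0. 0.]
```

```bash
python3 -m creep '2.2 0 0 -3 0 0 0;2.2 0 0 -7 0 0 0;2.2 0 0 -11 0 0 0;2.2 0 0 -12.4 0 0 0'|grep -E "pos|width"
python3 -m creep '2.2 -2.5 -3.5 0 0 0 0;2.2 -5 -7 0 0 0 0;2.2 -7.5 -10.5 0 0 0 0;2.2 -9.7 -14.1 0 0 0 0'|grep -E "pos|width"
python3 -m creep '2.2 -2.5 -3.6 0 0 0 0;2.2 -5 -7.2 0 0 0 0;2.2 -7.5 -10.8 0 0 0 0;2.2 -9.6 -14.4 0 0 0 0;2.2 -9.6 -14.4 0 0 0 0'|grep -E "pos|width"
python3 -m creep '2.2 0 0 3 0 0 0;2.2 0 0 6 0 0 0;2.2 0 0 9 0 0 0;2.2 0 0 10 0 0 0;2.2 0 0 10 0 0 0'|grep -E "pos|width"
python3 plan.py ".515 .321 .0193 -8"
```

```text
position: [0.6676, 0.0119, 0.1423]
width: 0.323
position: [0.5884, 0.1656, 0.1386]
width: 0.321
position: [0.5119, 0.3249, 0.1389]
width: 0.325
position: [0.5148, 0.32, 0.0392]
width: 0.322
now 22.6 [0.5148 0.32   0.0392] psi -8.04 down [-0.0012 -0.0011 -1.    ] w 0.322 F 20.000063180923462
.515 .321 .0193 -8 -> [ 0.01 -0.11  1.99] [ 0.1  0.1 -0. ]
```

```bash
python3 -m creep '2.2 0 -.1 1 0 0 0;2.2 0 -.1 1.7 0 0 0;2.2 0 -.1 1.9 0 0 0;2.2 0 -.1 1.9 0 0 0;2.2 0 -.1 1.9 0 0 0'; python3 plan.py ".515 .321 .0193 -8"
```

```text
clock: 23.22
position: [0.5152, 0.3219, 0.021]
ee_rot: [-3.134, 0.219, -0.001]
force: [-0.3, 0.8, -0.6]
width: 0.321
gripper_force: 20.0
now 23.23 [0.5152 0.3219 0.021 ] psi -8.0 down [ 4.e-04  2.e-04 -1.e+00] w 0.321 F 19.999949634075165
.515 .321 .0193 -8 -> [-0.01  0.09  0.17] [-0. -0. -0.]
```

```bash
python3 -m creep '2.2 0 .05 .15 0 0 0;2.2 0 .05 .15 0 0 0;2.8 0 .05 .15 0 0 0;4.6 0 .05 .15 0 0 0;4.6 0 .05 .15 0 0 0'
python3 -m creep '4.6 0 0 0 0 0 0;4.6 0 0 -4 0 0 0;5 0 0 -8 0 0 0;5 0 0 -12 0 0 0;5 0 0 -12 0 0 0'|grep -E "pos|width"; python3 plan.py ".54 .18 .14 -8" ".5663 .0387 .14 -8" ".5663 .0387 .03 -8"
```

```text
clock: 23.85
position: [0.515, 0.3213, 0.0193]
ee_rot: [-3.134, 0.219, -0.0]
force: [0.0, -0.3, 0.2]
width: 0.476
gripper_force: 0.0
position: [0.5167, 0.3227, 0.1427]
width: 0.546
now 24.48 [0.5167 0.3227 0.1427] psi -8.01 down [ 0.0052  0.0036 -1.    ] w 0.546 F 0.0
.54 .18 .14 -8 -> [ 4.29 13.81  0.23] [-0.2 -0.3 -0. ]
.5663 .0387 .14 -8 -> [ 4.57 13.63  0.  ] [0. 0. 0.]
.5663 .0387 .03 -8 -> [ 0.  0. 11.] [0. 0. 0.]
```

```bash
python3 -m creep '5 1.1 3.5 0 0 0 0;5 2.2 7 0 0 0 0;5 3.3 10.5 0 0 0 0;5 4.3 13.8 0 0 0 0'|grep -E "pos|width"
python3 -m creep '5 1.1 3.5 0 0 0 0;5 2.2 7 0 0 0 0;5 3.4 10.5 0 0 0 0;5 4.6 13.6 0 0 0 0;5 4.6 13.6 0 0 0 0'|grep -E "pos|width"
python3 -m creep '5 0 0 0 0 0 0;5 0 0 0 0 0 0;5 0 0 0 0 0 0'|grep -E "pos|width"; python3 plan.py ".5663 .0387 .03 -8"
python3 - <<'E'
from h import *
C=cam("wrist"); a=vision.get_image("wrist"); cv2.imwrite("pics/w6.png",a[:,:,::-1])
p=proj(C,[[.5663,.0387,.0877],[.5663,.0387,.0207]]); print(p)
x,y=p.mean(0).astype(int); g=cv2.cvtColor(a,cv2.COLOR_RGB2GRAY); m=(g>110).astype(np.uint8); m[220:]=0
n,l,s,c=cv2.connectedComponentsWithStats(m)
for i in range(1,n):
    if s[i,4]>80 and abs(c[i][0]-x)<60 and abs(c[i][1]-y)<60: print(s[i],c[i].round(1))
E
```

```text
position: [0.5379, 0.177, 0.1382]
width: 0.548
position: [0.5649, 0.0337, 0.1381]
width: 0.545
position: [0.5647, 0.0386, 0.1391]
width: 0.546
now 25.98 [0.5647 0.0386 0.1391] psi -7.91 down [-2.e-04  2.e-04 -1.e+00] w 0.546 F 0.0
.5663 .0387 .03 -8 -> [ 0.16 -0.03 10.91] [-0.   0.   0.1]
[[259.84755725 206.65266386]
 [260.14876238 184.53477039]]
[ 240  165   35   48 1153] [257.  185.8]
```

```bash
python3 -m creep '5 .25 -.15 3 0 0 0;5 .25 -.15 6 0 0 0;5 .25 -.15 9 0 0 0;5 .25 -.15 10.8 0 0 0;5 .25 -.15 10.8 0 0 0'|grep -E "pos|force"; python3 -m creep '5 0 0 0 0 0 0;2.5 0 0 0 0 0 0;2.5 0 0 0 0 0 0;.8 0 0 0 0 0 0;.8 0 0 0 0 0 0' 20; python3 -m creep '.8 0 0 0 0 0 0;.8 0 0 0 0 0 0;.8 0 0 0 0 0 0;.8 0 0 0 0 0 0'; python3 plan.py ".5673 .040 .16 -8" ".575 .18 .16 -8" ".583 .3115 .16 -8" ".583 .3115 .05 -8"
```

```text
position: [0.5668, 0.0388, 0.0303]
force: [-0.2, 0.4, 0.2]
gripper_force: 0.0
clock: 27.28
position: [0.5677, 0.0388, 0.0314]
ee_rot: [-3.134, 0.219, -0.0]
force: [-0.3, -0.3, 0.5]
width: 0.161
gripper_force: 1.8
clock: 27.78
position: [0.5678, 0.0388, 0.0313]
ee_rot: [-3.134, 0.219, -0.0]
force: [-0.2, 1.4, 2.3]
width: 0.132
gripper_force: 20.0
now 27.77 [0.5678 0.0388 0.0313] psi -8.0 down [ 3.e-04  1.e-04 -1.e+00] w 0.132 F 20.000307261943817
.5673 .040 .16 -8 -> [ -0.06  -0.11 -12.87] [-0. -0.  0.]
.575 .18 .16 -8 -> [ -1.19 -13.97   0.  ] [0. 0. 0.]
.583 .3115 .16 -8 -> [ -1.04 -13.13   0.  ] [0. 0. 0.]
.583 .3115 .05 -8 -> [ 0.  0. 11.] [0. 0. 0.]
```

```bash
python3 -m creep '.8 0 0 -3 0 0 0;.8 0 0 -7 0 0 0;.8 0 0 -11 0 0 0;.8 0 0 -12.9 0 0 0'|grep -E "pos|width"
python3 -m creep '.8 -.3 -3.5 0 0 0 0;.8 -.6 -7 0 0 0 0;.8 -.9 -10.5 0 0 0 0;.8 -1.2 -14 0 0 0 0'|grep -E "pos|width"
python3 -m creep '.8 -.3 -3.5 0 0 0 0;.8 -.5 -7 0 0 0 0;.8 -.8 -10.5 0 0 0 0;.8 -1 -13.2 0 0 0 0;.8 -1 -13.2 0 0 0 0'|grep -E "pos|width"
python3 -m creep '.8 0 0 3 0 0 0;.8 0 0 6 0 0 0;.8 0 0 9 0 0 0;.8 0 0 10.8 0 0 0;.8 0 0 10.8 0 0 0'|grep -E "pos|width"
python3 plan.py ".583 .3115 .0345 -8"
```

```text
position: [0.5682, 0.0386, 0.1622]
width: 0.129
position: [0.5749, 0.1796, 0.1597]
width: 0.13
position: [0.5824, 0.3138, 0.1594]
width: 0.133
position: [0.583, 0.3097, 0.0509]
width: 0.135
now 30.02 [0.583  0.3097 0.0509] psi -8.04 down [-0.0023 -0.0019 -1.    ] w 0.135 F 19.999879002571106
.583 .3115 .0345 -8 -> [-0.02 -0.18  1.64] [ 0.1  0.1 -0. ]
```

```bash
python3 -m creep '.8 0 -.1 .8 0 0 0;.8 0 -.1 1.4 0 0 0;.8 0 -.1 1.5 0 0 0;.8 0 -.1 1.5 0 0 0;.8 0 -.1 1.5 0 0 0'; python3 plan.py ".583 .3115 .0345 -8"
```

```text
clock: 30.65
position: [0.584, 0.3122, 0.0375]
ee_rot: [-3.134, 0.219, -0.001]
force: [0.6, -0.2, -0.2]
width: 0.135
gripper_force: 20.0
now 30.65 [0.584  0.3122 0.0375] psi -8.0 down [ 4.e-04  2.e-04 -1.e+00] w 0.135 F 19.999888837337494
.583 .3115 .0345 -8 -> [-0.09  0.08  0.3 ] [-0. -0. -0.]
```

```bash
python3 -m creep '.8 0 0 .28 0 0 0;.8 0 0 .28 0 0 0;.8 0 0 .28 0 0 0'|grep -E "pos|force"; python3 -m creep '1.6 0 0 0 0 0 0;3 0 0 0 0 0 0;3.6 0 0 0 0 0 0;3.6 0 0 0 0 0 0'
python3 -m creep '3.6 0 0 -3 0 0 0;3.6 0 0 -7 0 0 0;6 0 0 -11 0 0 0;6 0 0 -12 0 0 0;6 0 0 -12 0 0 0'|grep -E "pos|width"; python3 plan.py ".62 .21 .15 -9" ".6534 .109 .13 -10.7" ".6534 .109 .018 -10.7"
```

```text
position: [0.5839, 0.3121, 0.0344]
force: [1.2, 0.6, -1.1]
gripper_force: 20.0
clock: 31.52
position: [0.5838, 0.3121, 0.0344]
ee_rot: [3.134, -0.219, 0.0]
force: [0.6, -0.0, -0.2]
width: 0.381
gripper_force: 0.0
position: [0.584, 0.3122, 0.1547]
width: 0.636
now 32.15 [0.584  0.3122 0.1547] psi -8.0 down [ 9.e-04  4.e-04 -1.e+00] w 0.636 F 0.0
.62 .21 .15 -9 -> [4.98 9.62 0.47] [-0. -0.  1.]
.6534 .109 .13 -10.7 -> [4.88 9.45 2.  ] [0.  0.  1.7]
.6534 .109 .018 -10.7 -> [ 0.   0.  11.2] [0. 0. 0.]
```

```bash
python3 -m creep '6 1.7 3.2 .2 0 0 .5;6 3.4 6.4 .4 0 0 1;6 5 9.6 .5 0 0 1'|grep -E "pos|width"
python3 -m creep '6 1.7 3.2 .7 0 0 .5;6 3.4 6.4 1.4 0 0 1;6 4.9 9.5 2 0 0 1.7;6 4.9 9.5 2 0 0 1.7;6 4.9 9.5 2 0 0 1.7'|grep -E "pos|width"
python3 plan.py ".6534 .109 .07 -10.7"  ".6534 .109 .018 -10.7"
python3 - <<'E'
from h import *
C=cam("wrist"); a=vision.get_image("wrist"); cv2.imwrite("pics/w7.png",a[:,:,::-1])
print(proj(C,[[.6534,.109,.0627],[.6534,.109,.0187]]))
g=cv2.cvtColor(a,cv2.COLOR_RGB2GRAY); m=(g>110).astype(np.uint8); m[228:]=0
n,l,s,c=cv2.connectedComponentsWithStats(m)
for i in range(1,n):
    if s[i,4]>80 and abs(c[i][0]-260)<60 and abs(c[i][1]-190)<60: print(s[i],c[i].round(1))
E
```

```text
position: [0.6193, 0.2085, 0.1472]
width: 0.655
position: [0.6526, 0.109, 0.128]
width: 0.655
now 33.15 [0.6526 0.109  0.128 ] psi -10.69 down [-2.3e-03  2.0e-04 -1.0e+00] w 0.655 F 0.0
.6534 .109 .07 -10.7 -> [ 0.09 -0.02  5.8 ] [0.  0.1 0. ]
.6534 .109 .018 -10.7 -> [0.  0.  5.2] [0. 0. 0.]
[[260.11593035 201.90323213]
 [260.25570177 187.54347947]]
[ 242  169   35   47 1260] [258.7 191.4]
```

Prediction and picture agree to within about a pixel, so I descend and grip.

```bash
python3 -m creep '6 .1 0 3 0 0 0;6 .1 0 6 0 0 0;6 .1 0 9 0 0 0;6 .1 0 11 0 0 0;6 .1 0 11 0 0 0'|grep -E "pos|force"; python3 -m creep '6 0 0 0 0 0 0;3.5 0 0 0 0 0 0;3 0 0 0 0 0 0;2 0 0 0 0 0 0;2 0 0 0 0 0 0' 35; python3 -m creep '2 0 0 0 0 0 0;2 0 0 0 0 0 0;2 0 0 0 0 0 0;2 0 0 0 0 0 0'; python3 plan.py ".6534 .109 .15 -10.7" ".6 -.03 .15 -10.7" ".555 -.17 .15 -10.7" ".5124 -.3119 .15 -10.7"
```

```text
position: [0.6532, 0.109, 0.018]
force: [0.2, -0.2, 1.4]
gripper_force: 0.0
clock: 34.45
position: [0.6547, 0.1087, 0.0197]
ee_rot: [-3.127, 0.293, -0.001]
force: [-0.1, -0.5, -1.9]
width: 0.268
gripper_force: 11.9
clock: 34.95
position: [0.6547, 0.1087, 0.0196]
ee_rot: [-3.128, 0.293, -0.001]
force: [0.7, 1.8, 3.3]
width: 0.264
gripper_force: 35.0
now 34.95 [0.6547 0.1087 0.0196] psi -10.69 down [ 4.e-04  3.e-04 -1.e+00] w 0.264 F 34.99933183193207
.6534 .109 .15 -10.7 -> [-1.300e-01 -1.000e-02 -1.304e+01] [-0. -0.  0.]
.6 -.03 .15 -10.7 -> [-2.67 14.65  0.  ] [0. 0. 0.]
.555 -.17 .15 -10.7 -> [-1.82 14.59  0.  ] [0. 0. 0.]
.5124 -.3119 .15 -10.7 -> [-1.55 14.73  0.  ] [0. 0. 0.]
```

```bash
python3 -m creep '2 0 0 -3 0 0 0;2 0 0 -7 0 0 0;2 0 0 -11 0 0 0;2 -.1 0 -13 0 0 0;2 -.1 0 -13 0 0 0'|grep -E "pos|width"
python3 -m creep '2 -.7 3.7 0 0 0 0;2 -1.4 7.4 0 0 0 0;2 -2 11 0 0 0 0;2 -2.7 14.7 0 0 0 0'|grep -E "pos|width"
python3 -m creep '2 -.5 3.7 0 0 0 0;2 -.9 7.4 0 0 0 0;2 -1.4 11 0 0 0 0;2 -1.8 14.6 0 0 0 0'|grep -E "pos|width"
python3 -m creep '2 -.4 3.7 0 0 0 0;2 -.8 7.4 0 0 0 0;2 -1.2 11 0 0 0 0;2 -1.6 14.7 0 0 0 0;2 -1.6 14.7 0 0 0 0'|grep -E "pos|width"
python3 -m creep '2 0 0 3 0 0 0;2 0 0 6 0 0 0;2 0 0 9 0 0 0;2 0 0 10.8 0 0 0;2 0 0 10.8 0 0 0'|grep -E "pos|width"
python3 plan.py ".5124 -.3119 .0227 -10.7"
```

```text
position: [0.6541, 0.1083, 0.1505]
width: 0.266
position: [0.598, -0.0323, 0.1473]
width: 0.267
position: [0.5531, -0.1722, 0.1475]
width: 0.266
position: [0.5087, -0.3163, 0.1473]
width: 0.262
position: [0.5108, -0.3114, 0.0397]
width: 0.265
now 37.83 [ 0.5108 -0.3114  0.0397] psi -10.67 down [-0.0031  0.0018 -1.    ] w 0.265 F 34.9956876039505
.5124 -.3119 .0227 -10.7 -> [0.17 0.03 1.7 ] [-0.1  0.2  0. ]
```

```bash
python3 -m creep '2 .15 0 .8 0 0 0;2 .15 0 1.4 0 0 0;2 .15 0 1.5 0 0 0;2 .15 0 1.5 0 0 0;2 .15 0 1.5 0 0 0'; python3 plan.py ".5124 -.3119 .0227 -10.7"
```

```text
clock: 38.45
position: [0.5135, -0.3128, 0.0267]
ee_rot: [3.128, -0.293, 0.001]
force: [-0.7, 0.7, -1.5]
width: 0.269
gripper_force: 35.0
now 38.45 [ 0.5135 -0.3128  0.0267] psi -10.71 down [ 5.e-04 -3.e-04 -1.e+00] w 0.269 F 34.9957001209259
.5124 -.3119 .0227 -10.7 -> [-0.13 -0.07  0.4 ] [ 0. -0. -0.]
```

```bash
python3 -m creep '2 -.1 -.05 .2 0 0 0;2 -.1 -.05 .38 0 0 0;2 -.1 -.05 .38 0 0 0'|grep -E "pos|force"; python3 -m creep '2.6 0 0 0 0 0 0;3.5 0 0 0 0 0 0;4.6 0 0 0 0 0 0;4.6 0 0 0 0 0 0'
python3 -m creep '4.6 0 0 -3 0 0 0;4.6 0 0 -7 0 0 0;8 0 0 -11 0 0 0;8 0 0 -12 0 0 0;8 0 0 -12 0 0 0'|grep -E "pos|width"; python3 plan.py ".487 -.175 .14 -15.5" ".462 -.035 .14 -20.5" ".4376 .1023 .13 -25.5" ".4376 .1023 .018 -25.5"
```

```text
position: [0.5124, -0.312, 0.0226]
force: [-0.1, 0.6, -0.7]
gripper_force: 35.0
clock: 39.33
position: [0.5125, -0.3121, 0.0226]
ee_rot: [3.128, -0.293, 0.0]
force: [0.1, -0.0, -0.2]
width: 0.495
gripper_force: 0.0
position: [0.5126, -0.3122, 0.143]
width: 0.779
now 39.95 [ 0.5126 -0.3122  0.143 ] psi -10.7 down [ 9.e-04 -6.e-04 -1.e+00] w 0.779 F 0.0
.487 -.175 .14 -15.5 -> [ -5.07 -13.     0.29] [ 0.  -0.1  4.8]
.462 -.035 .14 -20.5 -> [ -6.15 -12.82   0.  ] [0. 0. 5.]
.4376 .1023 .13 -25.5 -> [ -7.09 -12.01   1.  ] [0. 0. 5.]
.4376 .1023 .018 -25.5 -> [ 0.   0.  11.2] [0. 0. 0.]
```

```bash
python3 -m creep '8 -1.3 -3.3 .1 0 0 1.2;8 -2.6 -6.6 .2 0 0 2.4;8 -3.9 -9.9 .3 0 0 3.6;8 -5.1 -13 .3 0 0 4.8'|grep -E "pos|width"
python3 -m creep '8 -1.5 -3.2 0 0 0 1.3;8 -3 -6.4 0 0 0 2.6;8 -4.5 -9.6 0 0 0 3.8;8 -6.1 -12.8 0 0 0 5'|grep -E "pos|width"
python3 -m creep '8 -1.8 -3 .3 0 0 1.3;8 -3.6 -6 .6 0 0 2.6;8 -5.4 -9 .8 0 0 3.8;8 -7.1 -12 1 0 0 5;8 -7.1 -12 1 0 0 5'|grep -E "pos|width"
python3 -m creep '8 0 0 0 0 0 0;8 0 0 0 0 0 0'|grep -E "pos|width"
python3 plan.py ".4376 .1023 .018 -25.5"
python3 - <<'E'
from h import *
C=cam("wrist"); a=vision.get_image("wrist"); cv2.imwrite("pics/w8.png",a[:,:,::-1])
c=lambda x,y:[.4376+x*np.cos(-.445)-y*np.sin(-.445),.1023+x*np.sin(-.445)+y*np.cos(-.445),.0587]
print(proj(C,[c(11,23),c(11,-23),c(-11,-23),c(-11,23)]).round(1).tolist())
cv2.imwrite("pics/w8c.png",cv2.resize(a[110:250,180:350,::-1],None,fx=4,fy=4,interpolation=cv2.INTER_CUBIC))
E
```

```text
position: [0.485, -0.1734, 0.1379]
width: 0.874
position: [0.4606, -0.0342, 0.1382]
width: 0.873
position: [0.436, 0.1044, 0.1283]
width: 0.872
position: [0.4373, 0.1008, 0.1292]
width: 0.874
now 41.83 [0.4373 0.1008 0.1292] psi -25.59 down [-9.e-04 -7.e-04 -1.e+00] w 0.874 F 0.0
.4376 .1023 .018 -25.5 -> [-0.04 -0.16 11.12] [ 0.1  0.  -0.1]
[[-8655.4, -3861.7], [9606.5, -4125.5], [-4612.6, -2025.0], [5356.7, -2162.5]]
```

View pics/w8c.png

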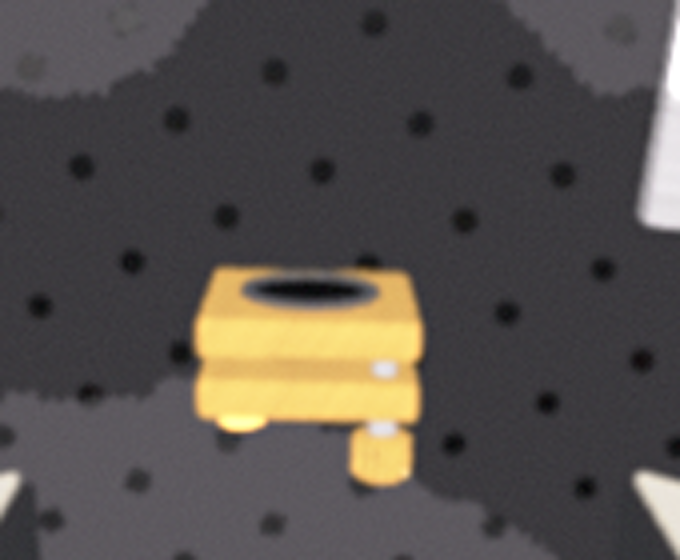

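The mount is square to the gripper. Its top corners in the crop are about (197,318), (422,318), (418,418) and (197,418), with the upper knob at (380,455). I cast these corners to fix its centre and yaw.

```bash
python3 - <<'E'
from h import *
C=cam("wrist"); P=plane(C,[(180+(x+.5)/4-.5,110+(y+.5)/4-.5) for x,y in [(196,320),(422,320),(420,418),(197,418)]],.0587)
print(P.round(4),P.mean(0).round(4))
for d in (P[0]-P[1],P[3]-P[2]): print(np.degrees(np.arctan2(d[1],d[0]))-90,np.linalg.norm(d))
E
python3 plan.py ".4376 .1023 .018 -25.5"
```

```text
[[0.4574 0.1196 0.0587]
 [0.4377 0.0786 0.0587]
 [0.4188 0.0877 0.0587]
 [0.4387 0.1291 0.0587]] [0.4381 0.1037 0.0587]
-25.67948125771585 0.04548609263055947
-25.6783231461811 0.04594450662629139
now 41.88 [0.4375 0.1009 0.1293] psi -25.6 down [-6.e-04 -5.e-04 -1.e+00] w 0.871 F 0.0
.4376 .1023 .018 -25.5 -> [-0.04 -0.14 11.13] [ 0.   0.  -0.1]
```

```bash
python3 -m creep '8 -.05 -.2 3 0 0 0;8 -.05 -.2 6 0 0 0;8 -.05 -.2 9 0 0 0;8 -.05 -.2 11.1 0 0 0;8 -.05 -.2 11.1 0 0 0'|grep -E "pos|force"; python3 -m creep '8 0 0 0 0 0 0;5.5 0 0 0 0 0 0;5 0 0 0 0 0 0;4 0 0 0 0 0 0;4 0 0 0 0 0 0' 35; python3 -m creep '4 0 0 0 0 0 0;4 0 0 0 0 0 0;4 0 0 0 0 0 0;4 0 0 0 0 0 0'; python3 plan.py ".438 .1032 .15 -25.5" ".441 -.035 .15 -20.5" ".443 -.17 .15 -15.5" ".4446 -.2991 .15 -10.7"
```

```text
position: [0.4369, 0.1031, 0.0175]
force: [-0.1, -0.4, 0.5]
gripper_force: 0.0
clock: 43.12
position: [0.438, 0.1042, 0.0188]
ee_rot: [-3.064, 0.693, -0.001]
force: [0.5, -0.3, 2.8]
width: 0.503
gripper_force: 34.8
clock: 43.62
position: [0.438, 0.1042, 0.0188]
ee_rot: [-3.064, 0.693, -0.001]
force: [-0.9, -0.1, 6.3]
width: 0.502
gripper_force: 34.8
now 43.62 [0.438  0.1042 0.0188] psi -25.49 down [ 4.e-04  0.e+00 -1.e+00] w 0.502 F 34.837825298309326
.438 .1032 .15 -25.5 -> [  0.04   0.09 -13.12] [-0. -0.  0.]
.441 -.035 .15 -20.5 -> [ 6.22 12.34  0.  ] [ 0.  0. -5.]
.443 -.17 .15 -15.5 -> [ 4.92 12.58  0.  ] [ 0.  0. -5.]
.4446 -.2991 .15 -10.7 -> [ 3.6 12.4  0. ] [ 0.   0.  -4.8]
```

```bash
python3 -m creep '4 0 0 -3 0 0 0;4 0 0 -7 0 0 0;4 0 0 -11 0 0 0;4 0 .1 -13.1 0 0 0;4 0 .1 -13.1 0 0 0'|grep -E "pos|width"
python3 -m creep '4 1.5 3.1 0 0 0 -1.3;4 3 6.2 0 0 0 -2.6;4 4.6 9.3 0 0 0 -3.8;4 6.2 12.3 0 0 0 -5'|grep -E "pos|width"
python3 -m creep '4 1.2 3.1 0 0 0 -1.3;4 2.4 6.2 0 0 0 -2.6;4 3.7 9.4 0 0 0 -3.8;4 4.9 12.6 0 0 0 -5'|grep -E "pos|width"
python3 -m creep '4 .9 3.1 0 0 0 -1.3;4 1.8 6.2 0 0 0 -2.6;4 2.7 9.3 0 0 0 -3.8;4 3.6 12.4 0 0 0 -4.8;4 3.6 12.4 0 0 0 -4.8'|grep -E "pos|width"
python3 -m creep '4 0 0 3 0 0 0;4 0 0 6 0 0 0;4 0 0 9 0 0 0;4 0 0 10.8 0 0 0;4 0 0 10.8 0 0 0'|grep -E "pos|width"
python3 plan.py ".4446 -.2991 .0219 -10.7"
```

```text
position: [0.4382, 0.1033, 0.1505]
width: 0.503
position: [0.4393, -0.0357, 0.148]
width: 0.497
position: [0.4412, -0.1706, 0.1478]
width: 0.497
position: [0.4422, -0.3013, 0.1475]
width: 0.499
position: [0.4421, -0.2969, 0.0393]
width: 0.501
now 46.5 [ 0.4421 -0.2969  0.0393] psi -10.65 down [-0.0042  0.0027 -1.    ] w 0.501 F 34.84394967556
.4446 -.2991 .0219 -10.7 -> [0.29 0.17 1.74] [-0.1  0.3  0. ]
```

```bash
python3 -m creep '4 .15 0 .8 0 0 0;4 .15 0 1.4 0 0 0;4 .15 0 1.5 0 0 0;4 .15 0 1.5 0 0 0;4 .15 0 1.5 0 0 0'; python3 plan.py ".4446 -.2991 .0219 -10.7"
```

```text
clock: 47.12
position: [0.4454, -0.2993, 0.0269]
ee_rot: [3.128, -0.293, 0.001]
force: [0.5, -0.9, -1.9]
width: 0.498
gripper_force: 34.8
now 47.12 [ 0.4454 -0.2993  0.0269] psi -10.71 down [ 5.e-04 -3.e-04 -1.e+00] w 0.498 F 34.843817353248596
.4446 -.2991 .0219 -10.7 -> [-0.08 -0.    0.5 ] [ 0. -0. -0.]
```

```bash
python3 -m creep '4 0 0 .25 0 0 0;4 0 0 .48 0 0 0;4 0 0 .48 0 0 0'|grep -E "pos|force"; python3 -m creep '5 0 0 0 0 0 0;6 0 0 0 0 0 0;6.4 0 0 0 0 0 0;6.4 0 0 0 0 0 0'
python3 -m creep '6.4 0 0 -3 0 0 0;6.4 0 0 -7 0 0 0;8 0 0 -11 0 0 0;8 0 0 -14 0 0 0;8 0 0 -14 0 0 0'|grep -E "pos|width"
python3 -m creep '8 -1 4 0 0 0 0;8 -2 8 0 0 0 0;8 -3 12 0 0 0 0;8 -4 16 0 0 0 0;8 -4 16 0 0 0 0'|grep -E "pos|width"
python3 - <<'E'
from h import *
for n in("top","side"): cv2.imwrite(f"pics/{n}9.png",vision.get_image(n)[:,:,::-1])
a=cv2.imread("pics/top9.png"); b=cv2.imread("pics/side9.png")
f=lambda i,w,h:cv2.resize(i,(w,h),interpolation=cv2.INTER_CUBIC)
cv2.imwrite("pics/end.png",np.vstack([f(a[140:300,90:440],766,350),np.hstack([f(b[100:160,110:220],383,209),f(b[300:384,215:369],383,209)])]))
E
```

```text
position: [0.4452, -0.2991, 0.0218]
force: [-0.3, 0.6, 0.8]
gripper_force: 34.8
clock: 48.0
position: [0.4452, -0.2991, 0.0218]
ee_rot: [3.128, -0.293, 0.0]
force: [-0.0, -0.4, 0.5]
width: 0.695
gripper_force: 0.0
position: [0.4466, -0.2999, 0.1642]
width: 0.87
position: [0.373, -0.4519, 0.1604]
width: 0.871
```

View pics/end.png

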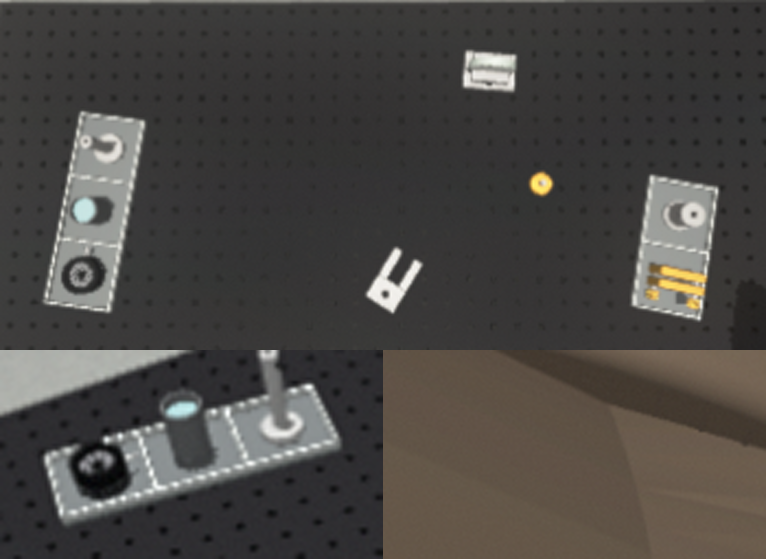

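All five parts stand in their own pockets: iris (82,275), lens tube (90,210) and slim post (105,148) in the left tray, pillar (686,214) and mount (675,283) in the right. The stand (490,70), knob (541,184) and fork (392,280) have not moved. Handing in.

```bash
python3 -m creep '8 0 0 0 0 0 0;8 0 0 0 0 0 0' | head -2; python3 -c "from cell import job; print(job.sign_off())"
```

```text
clock: 49.6
position: [0.3769, -0.4478, 0.1617]
the job is handed in; nothing more can be done
None
```

Both kits are made up and the job is handed in at 49.6 s, with no verdict shown; in the last pictures all five parts stand upright in their own pockets and the mirror stand, knob and fork look unmoved.

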